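Put the honey dipper in the honey pot and send the pot to its station

TASK

Pull the honey dipper straight up out of its cup in the utensil stand, leaving the stand and the other two wooden tools where they are, and lower it grooved head first into the white honey pot on the sliding carrier, not letting go before the head has reached the bottom. Then slide the carrier by its knob to the left along its rails until it clicks into the detent, where its pointer meets the mark on the slide's front edge, and leave it there with the dipper standing or leaning in the pot. Do not disturb the other things on the worktop.

Things in the scene. Friction and masses are not known exactly. Their poses are not given: they have to be found in the camera images.
- dipper: Wooden honey dipper, 182 mm long, about 40 g, standing head down in one of the stand's three cups (any of them). Grooved head 28 mm in diameter from 0 to 46 mm above the origin, slim round handle 12 mm in diameter from 46 to 165 mm, ball-shaped end 20 mm in diameter at the top. Origin: centre of the flat underside of the head; z runs along the handle to the ball end.
- dipper_top (a point): centre of the ball end of the dipper, 173 mm from its origin along its z
- stand: Loose utensil stand, 0.9 kg: wooden base 184 x 64 x 12 mm with three clear plastic cups in a row along its x axis, axes at x = -60, 0 and +60 mm. Cups: inner diameter about 39 mm, inner floor 16 mm and rim 92 mm above the origin. Origin: centre of the underside of the base, z up.
- muddler: Wooden muddler, 176 mm long, handle 20 to 25 mm thick, head 30 mm in diameter, standing head down in another of the cups; stays there. Origin: centre of the underside of its head, z along it.
- tamper: Wooden pastry tamper, 150 mm long, handle 16 mm thick, head 34 mm and top disc 30 mm in diameter, standing head down in another of the cups; stays there. Origin: centre of the underside of its head, z along it.
- slide: Fixed slide: dark wooden base 100 x 420 x 10 mm with two metal rails along its y axis. Origin: centre of the underside; y runs along the rails in the direction in which the carrier is to be pushed (to the robot's left), z up.
- carrier (a joint): position of the carrier along the slide's +y in m: 0 at the right-hand end stop, 0.14 in the spring detent (the station), 0.20 at the left-hand end stop. The detent gives about 12 N of resistance within 15 mm of the station on either side and holds the carrier there.
- pot_floor (a point): centre of the honey pot's inner floor, 37 mm above the worktop, on the carrier. The white pot is fixed to the carrier: inner diameter about 46 mm, outer 55 mm, rim 67 mm above this point. Axes parallel to the slide's; moves with the carrier.
- knob (a point): middle of the grip of the carrier's upright round wooden knob: 25 mm in diameter, its grip from 13 mm below to 13 mm above this point, on a thinner metal stem; 115 mm behind the pot axis (towards the slide's -y), 69 mm above the worktop, 37 mm above the carrier's board. Moves with the carrier.
- station (a point): top of the small steel mark on the front (-x) edge of the slide, 85 mm from the slide's middle towards its +y. The carrier's small steel pointer, on its front edge beside the pot, stands over this mark when the carrier is at its station.
- mug: bystander (two-tone mug 82 x 118 x 100 mm), loose; leave it alone. Origin: centre of its underside as it stands
- honey_jar: bystander (jar with a screw lid, 65 mm in diameter, 100 mm high), loose; leave it alone. Origin: centre of its underside as it stands
- salt_cellar: bystander (round wooden salt cellar, 91 mm in diameter, 55 mm high), loose; leave it alone. Origin: centre of its underside as it stands
- spice_jar: bystander (slim spice jar, 41 mm in diameter, 105 mm high), loose; leave it alone. Origin: centre of its underside as it stands
- tin: bystander (tin, 76 mm in diameter, 58 mm high), loose; leave it alone. Origin: centre of its underside as it stands

How it is judged:
On the way, in this order (a step that is already met when the one before it is completed fails the run):
1. the honey dipper is out of the stand: its underside is more than 97 mm above the worktop (height (world z) of dipper above 0.097 m), for 0.1 s.
2. the dipper, still held, stands head down at the bottom of the pot: within 14 mm of its floor, 16 mm of its centre (horizontal distance between dipper and pot_floor below 0.016 m and z of dipper in the frame of pot_floor between -0.006 and 0.014 m and angle between dipper's own z axis and vertical below 0.6 rad and contact force between dipper and the fingers above 0.3 N), for 0.1 s.
3. the carrier is in the detent (0.14 m within 5 mm) with the dipper in the pot (horizontal distance between dipper and pot_floor below 0.016 m and z of dipper in the frame of pot_floor between -0.006 and 0.014 m and angle between dipper's own z axis and vertical below 0.6 rad and value of joint carrier between 0.135 and 0.145 m), for 0.2 s.
At the end, for the whole second after the job is handed in: The dipper rests head down in the pot (underside of its head within 14 mm above the pot's floor and within 16 mm of its centre, leaning less than 0.6 rad) and the carrier is at rest in the detent (0.14 m within 5 mm); the stand is within 30 mm of where it was (all of step 3 and velocity of joint carrier between -0.01 and 0.01 m/s and linear speed of dipper below 0.02 m/s and distance of stand from where it was at the start of the episode below 0.03 m); the robot touches nothing.
It fails at once if the stand is shifted by more than 30 mm or tipped by more than 0.2 rad (distance of stand from where it was at the start of the episode above 0.03 m or angle between stand's own z axis and vertical above 0.2 rad).
It fails at once if the muddler or the tamper is moved by more than 30 mm (distance of any of muddler, tamper from where it was at the start of the episode above 0.03 m).
It fails at once if a bystander (mug, honey jar, salt cellar, spice jar, tin) is moved by more than 30 mm (distance of any of mug, honey_jar, salt_cellar, spice_jar, tin from where it was at the start of the episode above 0.03 m).
It also fails if it takes over 58 s, if anything falls off the work surface, if the arm or the gripper's body presses on something with over 40 N, if the wrist force passes 120 N, or if a joint passes its speed limit or range.

ROBOT

A 6-joint arm with a two-finger parallel gripper is mounted at the origin on a cart in front of the work surface, level with it; the furniture and walls round the work are solid. World frame = base frame: x ahead of the robot, y to its left, z up, the work surface at z = 0. Lengths are in m, angles in rad, forces in N, time in s.
With the tool pointing down it reaches from about 0.35 to 0.775 m from the base axis. Payload 5.5 kg.
Tool frame: the origin (TCP) lies where the fingers leave the gripper's body, on its centre line; the fingertips stand 73 mm ahead of it and the grasp point (between the pads) lies 54 mm ahead of it; z points along the fingers, y is the direction in which the jaws open and shut (so a half turn about z gives the same grasp; the last joint's range is limited). The gripper opens to 85 mm and grips with 20 to 120 N. Pads are 22 mm wide; open, the fingers measure 114 mm over their backs; the gripper's body (76 mm by 85 mm) begins 54 mm behind the grasp point. The pads swing forward as they close: fully open they stand 13 mm farther back than shut.
Start: joints at [0.979, 0.313, 0.046, 1.304, 0, 1.431], TCP at [0.251, 0.517, 0.304] pointing down, gripper open.
Joint ranges: [-2.76, 2.76], [-0.86, 1.69], [-1.03, 1.26], [-2.2, 2.34], [-1.47, 1.5], [-3.14, 3.14]. Speed limits (rad/s): [2.57, 2.57, 3.14, 3.14, 3.14, 3.14].

INTERFACE

Orientations are given as a unit quaternion [w, x, y, z].
In Python, from workcell import env, read_camera, job, cut_out gives the robot as it stands.
- The arm moves only by the tool servo_tool, never from a script. Its argument "deltas" is a list of rows, each an object of numbers: "dx", "dy", "dz": the shift along the world's x, y, z in mm; "rx", "ry", "rz": the turn, a rotation vector about the world's x, y, z in rad; "fingers": the closure, from -1 (fully open) to 1 (shut). A call has 1 to 8 rows; each row shifts and turns the commanded pose from where the row before left it; what a row does not reach is not made up. A row lasts 1/10 s, in which the tool goes at most 50 mm and 8.59 degrees, less where a joint would pass 70% of its speed; a pose out of reach is approached as far as the arm can. A call is refused whole if a number of a shift passes 50 or a number of a turn 0.15, either way. A call with a gripper value outside its range is refused whole. The fingers move at their own pace and stop on an object; "newtons" is the grip in N (left out, the last holds). Time passes only in rows, so rows that do not move let the fingers close. It gives the time, the measured TCP pose, the force and the opening at its end, in the units of the state.
- env.get_state(): the state, without advancing time (a new reading comes with each control period).
- read_camera(name): name is "side" or "top"; returns a dict with "img" (420x560x3 uint8, red, green, blue), "intrinsics" (3x3 intrinsics, pixels), "extrinsics" (4x4, takes a point from camera to world coordinates). Camera axes: x right, y down, z forward; pixel columns grow to the right and rows downward; lengths in m; the calibration is good to about 2 mm. A picture is of the moment at which its call begins. There is no depth.
- job.hand_in(): hands the job in, once; it reports no verdict.
Trained networks look in the newest picture that a camera, given by its name, has taken for a name from the list of things; names that differ only in an ending like _2 or _b are one class to them, and where a whole thing is asked for, a point or a joint stands for the part that bears it (a point fixed in the world has none). Each returns a list of dicts, best first, with "confidence" (0 to 1); they miss things now and then, are a little off and sometimes report something else, mostly with a low value. They report only what shows in the picture. A call takes as long as a camera call.
- cut_out(target, camera): "region" (420x560 bool, what is visible of it) and "extent" ([left, top, right, bottom] in pixels, round what is visible of it).
The state is a dict: "clock": time; "joint_pos": joint angles; "qvel": joint speeds; "tau": joint torques, N m; "tcp_pos": TCP position; "orientation": TCP orientation; "wrist_force": force on the tool from outside, world axes, zero at the start; "ft_torque": the same for the moment, N m; "finger_gap": finger opening in m.
Only numpy, scipy, OpenCV 4.12 (cv2) and the standard library are available. Lean on these libraries where they do the work, as an engineer would, in place of code of your own. Each camera call takes 0.05 s, during which the arm holds its last target. There are 200 camera calls.

## Working session

There is one attempt and no reset: what is moved stays moved. The work goes in short steps, Python scripts to look and compute and a tool call to move; the robot and the scene stay as the last step left them, time stands still between calls to the robot, and variables do not carry over. Pictures are saved under pics/ and viewed, about 8 in all and at most 12, crops included, and the job is handed in when it is done.

Besides the shell and the picture viewer there is one more tool, called after "Emit:" by a JSON object that holds its "fn" and its "kwargs", one argument or row to a line. servo_tool: Moves the arm, as the interface text tells. Its arguments: {"type":"object","properties":{"deltas":{"type":"array"},"newtons":{"type":"number"}},"required":["deltas"]}

```bash
mkdir -p pics
cat > h.py <<'E'
from workcell import env, read_camera, job, cut_out
import numpy as np, cv2
def ray(c,u,v):
    K=np.array(c["intrinsics"]);T=np.array(c["extrinsics"])
    d=T[:3,:3]@np.linalg.inv(K)@[u,v,1.]
    return T[:3,3],d/np.linalg.norm(d)
def at_z(c,u,v,z):
    o,d=ray(c,u,v); return o+d*(z-o[2])/d[2]
def proj(c,p):
    K=np.array(c["intrinsics"]);T=np.linalg.inv(np.array(c["extrinsics"]))
    q=K@(T[:3,:3]@np.array(p)+T[:3,3]); return q[:2]/q[2]
def tri(c1,a,c2,b):
    o1,d1=ray(c1,*a);o2,d2=ray(c2,*b)
    s=np.linalg.lstsq(np.stack([d1,-d2],1),o2-o1,rcond=None)[0]
    p,q=o1+s[0]*d1,o2+s[1]*d2
    return (p+q)/2,np.linalg.norm(p-q)
E
python3 - <<'E'
from h import *
for n in ("side","top"):
    c=read_camera(n); cv2.imwrite(f"pics/{n}0.png",c["img"][:,:,::-1])
    print(n,np.round(c["extrinsics"],3).tolist(),np.round(c["intrinsics"],0).tolist())
    for t in ("dipper","stand","muddler","tamper","carrier","slide","mug","honey_jar","salt_cellar","spice_jar","tin"):
        for r in cut_out(t,n)[:2]: 
            ys,xs=np.nonzero(r["region"])
            print(t,round(r["confidence"],2),np.round(r["extent"]).tolist(),round(xs.mean()),round(ys.mean()))
print(env.get_state())
E
```

```text
side [[-0.682, -0.314, 0.66, -0.379], [-0.731, 0.315, -0.606, 0.841], [-0.018, -0.896, -0.444, 0.79], [0.0, 0.0, 0.0, 1.0]] [[466.0, 0.0, 275.0], [0.0, 466.0, 207.0], [0.0, 0.0, 1.0]]
dipper 0.46 [240.0, 232.0, 251.0, 270.0] 247 250
stand 0.59 [194.0, 264.0, 264.0, 316.0] 231 291
carrier 0.56 [309.0, 212.0, 370.0, 248.0] 338 228
slide 0.81 [253.0, 210.0, 372.0, 275.0] 314 242
mug 0.73 [138.0, 257.0, 168.0, 298.0] 150 280
salt_cellar 0.93 [239.0, 213.0, 273.0, 237.0] 256 226
salt_cellar 0.18 [217.0, 217.0, 238.0, 249.0] 228 229
spice_jar 0.76 [206.0, 231.0, 222.0, 262.0] 214 246
tin 0.93 [380.0, 203.0, 397.0, 222.0] 388 212
tin 0.59 [240.0, 234.0, 254.0, 273.0] 247 249
top [[-0.016, -0.981, 0.194, 0.296], [-1.0, 0.02, 0.017, -0.062], [-0.02, -0.194, -0.981, 1.45], [0.0, 0.0, 0.0, 1.0]] [[425.0, 0.0, 284.0], [0.0, 425.0, 216.0], [0.0, 0.0, 1.0]]
stand 0.59 [176.0, 230.0, 229.0, 271.0] 202 251
muddler 0.66 [188.0, 241.0, 204.0, 255.0] 194 246
carrier 0.75 [313.0, 229.0, 373.0, 261.0] 342 245
slide 0.79 [248.0, 222.0, 372.0, 264.0] 310 241
mug 0.64 [396.0, 241.0, 421.0, 267.0] 409 254
mu
[... 212 characters left out ...]
3.0, 244.0, 420.0, 267.0] 409 254
{'clock': 1.2, 'joint_pos': array([9.79442296e-01, 3.13211247e-01, 4.60977774e-02, 1.30359748e+00,
       8.06461513e-06, 1.43121000e+00]), 'qvel': array([ 0.00051354,  0.00081204,  0.00066966, -0.00025134, -0.00118552,
       -0.0013932 ]), 'tau': array([ 2.92331615e-04, -4.80477154e+01,  2.98812890e+01,  6.31409421e-04,
       -2.36741016e-04,  4.20294583e-06]), 'tcp_pos': array([0.25103957, 0.51734342, 0.30391587]), 'orientation': array([1.14896934e-05, 2.23967848e-01, 9.74596532e-01, 4.13084789e-05]), 'wrist_force': array([-0.5179324 ,  0.53904571, -0.72724348]), 'ft_torque': array([0.05006634, 0.04235212, 0.03344614]), 'finger_gap': 0.08521202918827611}
```

Run:
```python
import cv2
a=cv2.imread("pics/side0.png")[180:340,180:400]; cv2.imwrite("pics/s1.png",cv2.resize(a,None,fx=3.6,fy=3.6,interpolation=cv2.INTER_CUBIC))
b=cv2.imread("pics/top0.png")[150:290,140:430]; cv2.imwrite("pics/t1.png",cv2.resize(b,None,fx=2.7,fy=2.7,interpolation=cv2.INTER_CUBIC))
```

```text
(no output)
```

View pics/s1.png

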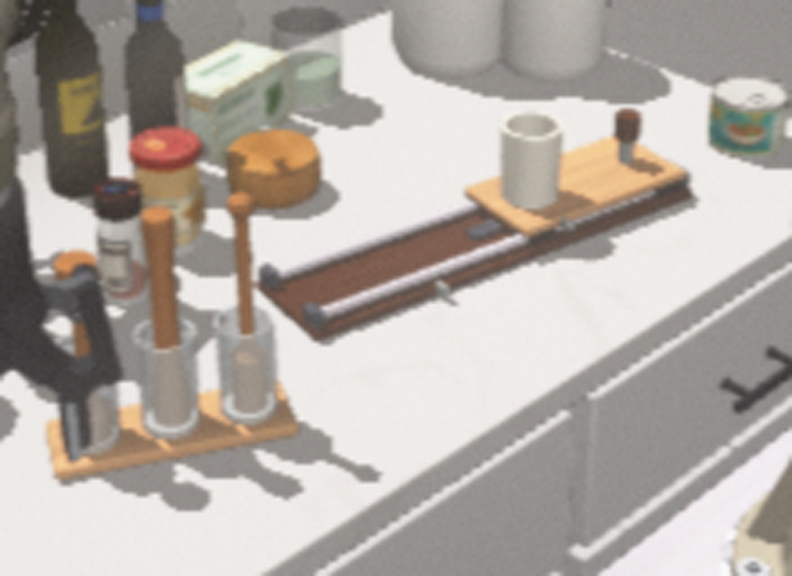

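View pics/t1.png

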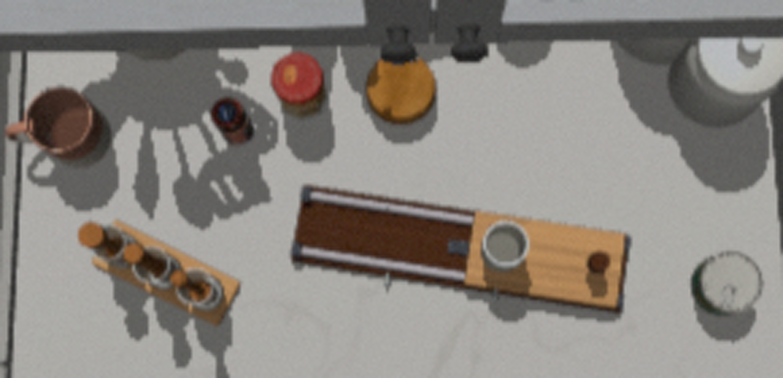

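Side: dipper in the rightmost cup (ball near 246.5,236.5), pot rim (327.5,214), knob (354,215). Top: ball (206.7,253), pot rim (327,241), knob (362,247), mark (284,254).

Run:
```python
from h import *
s=read_camera("side");t=read_camera("top")
for n,a,b in (("ball",(246.6,236.6),(206.7,253)),("potrim",(327.5,214.4),(327.4,240.7)),("knob",(354.4,214.7),(361.9,247)),("mark",(303.6,260.6),(283.7,254)),
 ("mudtop",(180+158/3.6,180+215/3.6),(140+134/2.7,150+253/2.7)),("tamtop",(180+75/3.6,180+262/3.6),(140+92/2.7,150+235/2.7))):
    p,e=tri(s,a,t,b); print(n,p.round(4),round(e,4))
print("top z: rim",at_z(t,327.4,240.7,.104),"knobtop",at_z(t,361.9,247,.082),"ball",at_z(t,206.7,253,.189))
g=lambda x,y,z:at_z(t,140+x/2.7,150+y/2.7,z)
print("slide corners",[g(*q,.01).round(3) for q in ((306,188),(294,261),(622,311),(629,237))])
print("stand corners",[g(*q,.012).round(3) for q in ((113,219),(240,285),(222,324))])
print("cup rims",[g(*q,.092).round(3) for q in ((110,242),(154,266),(197,289))])
print("bystanders",[g(*q).round(3) for q in ((298,80,.1),(400,88,.055),(231,115,.105),(727,280,.058),(62,125,.1))])
```

```text
ball [0.4379 0.1914 0.1898] 0.0023
potrim [ 0.4804 -0.1764  0.1041] 0.0038
knob [ 0.4618 -0.2915  0.0678] 0.002
mark [ 0.4501 -0.0351  0.008 ] 0.0023
mudtop [0.4665 0.2431 0.19  ] 0.0017
tamtop [0.4919 0.2985 0.1639] 0.0028
top z: rim [ 0.47888547 -0.17759907  0.104     ] knobtop [ 0.45931319 -0.28976406  0.082     ] ball [0.43714334 0.19074073 0.189     ]
slide corners [array([0.57 , 0.067, 0.01 ]), array([0.476, 0.083, 0.01 ]), array([ 0.406, -0.327,  0.01 ]), array([ 0.499, -0.341,  0.01 ])]
stand corners [array([0.534, 0.314, 0.012]), array([0.447, 0.15 , 0.012]), array([0.398, 0.173, 0.012])]
cup rims [array([0.493, 0.295, 0.092]), array([0.463, 0.242, 0.092]), array([0.435, 0.19 , 0.092])]
bystanders [array([0.687, 0.069, 0.1  ]), array([ 0.687, -0.056,  0.055]), array([0.644, 0.149, 0.105]), array([ 0.437, -0.447,  0.058]), array([0.637, 0.357, 0.1  ])]
```

Emit:
{"fn": "servo_tool", "kwargs": {
  "deltas": [
    {"dx": 19, "dy": -33, "rz": 0.15, "fingers": -1},
    {"dx": 19, "dy": -33, "rz": 0.15},
    {"dx": 19, "dy": -33, "rz": 0.15},
    {"dx": 19, "dy": -33, "rz": 0.15},
    {"dx": 19, "dy": -33, "rz": 0.15},
    {"dx": 19, "dy": -33, "rz": 0.15},
    {"dx": 19, "dy": -33, "rz": 0.15},
    {"dx": 19, "dy": -33, "rz": 0.15}
  ],
  "newtons": 40
}}

```text
invalid input at $.deltas[0]: expected keys dx, dy, dz, rx, ry, rz, fingers
```

Emit:
{"fn": "servo_tool", "kwargs": {
  "deltas": [
    {"dx": 17, "dy": -31, "rz": 0.15},
    {"dx": 17, "dy": -31, "rz": 0.15},
    {"dx": 0},
    {"dx": 0}
  ]
}}

```text
invalid input at $.deltas[0]: expected keys dx, dy, dz, rx, ry, rz, fingers
```

All keys are needed.

Emit:
{"fn": "servo_tool", "kwargs": {
  "deltas": [
    {"dx": 19, "dy": -33, "dz": 0, "rx": 0, "ry": 0, "rz": 0.145, "fingers": -1},
    {"dx": 19, "dy": -33, "dz": 0, "rx": 0, "ry": 0, "rz": 0.145, "fingers": -1},
    {"dx": 19, "dy": -33, "dz": 0, "rx": 0, "ry": 0, "rz": 0.145, "fingers": -1},
    {"dx": 19, "dy": -33, "dz": 0, "rx": 0, "ry": 0, "rz": 0.145, "fingers": -1},
    {"dx": 19, "dy": -33, "dz": 0, "rx": 0, "ry": 0, "rz": 0.145, "fingers": -1},
    {"dx": 19, "dy": -33, "dz": 0, "rx": 0, "ry": 0, "rz": 0.145, "fingers": -1},
    {"dx": 19, "dy": -33, "dz": 0, "rx": 0, "ry": 0, "rz": 0.145, "fingers": -1},
    {"dx": 19, "dy": -33, "dz": 0, "rx": 0, "ry": 0, "rz": 0.145, "fingers": -1}
  ],
  "newtons": 40
}}

```text
clock: 2.1
tcp_pos: [0.4023, 0.2543, 0.3041]
orientation: [0.0, -0.345, 0.939, 0.0]
wrist_force: [-0.1, -0.1, -0.7]
finger_gap: 0.0852
```

Emit:
{"fn": "servo_tool", "kwargs": {
  "deltas": [
    {"dx": 17, "dy": -31, "dz": 0, "rx": 0, "ry": 0, "rz": 0.145, "fingers": -1},
    {"dx": 17, "dy": -31, "dz": 0, "rx": 0, "ry": 0, "rz": 0.145, "fingers": -1},
    {"dx": 0, "dy": 0, "dz": 0, "rx": 0, "ry": 0, "rz": 0.07, "fingers": -1},
    {"dx": 0, "dy": 0, "dz": 0, "rx": 0, "ry": 0, "rz": 0, "fingers": -1}
  ]
}}

```text
clock: 2.5
tcp_pos: [0.4363, 0.1927, 0.304]
orientation: [0.0, -0.504, 0.864, 0.0]
wrist_force: [-0.4, 0.5, 0.8]
finger_gap: 0.085
```

Emit:
{"fn": "servo_tool", "kwargs": {
  "deltas": [
    {"dx": 1, "dy": -2, "dz": -30, "rx": 0, "ry": 0, "rz": 0, "fingers": -1},
    {"dx": 0, "dy": 0, "dz": -30, "rx": 0, "ry": 0, "rz": 0, "fingers": -1},
    {"dx": 0, "dy": 0, "dz": -20, "rx": 0, "ry": 0, "rz": 0, "fingers": -1},
    {"dx": 0, "dy": 0, "dz": -14, "rx": 0, "ry": 0, "rz": 0, "fingers": -1},
    {"dx": 0, "dy": 0, "dz": 0, "rx": 0, "ry": 0, "rz": 0, "fingers": -1}
  ]
}}

```text
clock: 3.0
tcp_pos: [0.4351, 0.192, 0.208]
orientation: [-0.002, -0.504, 0.863, 0.001]
wrist_force: [-0.7, 0.1, -0.5]
finger_gap: 0.0855
```

Run:
```python
from h import *
s=read_camera("side");t=read_camera("top")
a=cv2.resize(s["img"][205:325,180:330,::-1],None,fx=2.6,fy=4.0*.65,interpolation=2)
b=cv2.resize(t["img"][205:325,150:300,::-1],None,fx=2.6,fy=2.6,interpolation=2)
cv2.imwrite("pics/g1.png",np.hstack([a,b]))
```

```text
(no output)
```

View pics/g1.png

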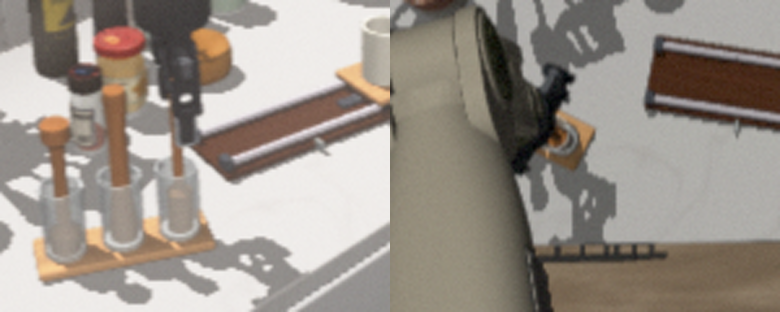

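The gripper sits around the dipper handle (side crop 178,140), clear of the muddler. Close and lift.

Emit:
{"fn": "servo_tool", "kwargs": {
  "deltas": [
    {"dx": 0, "dy": 0, "dz": 0, "rx": 0, "ry": 0, "rz": 0, "fingers": 1},
    {"dx": 0, "dy": 0, "dz": 0, "rx": 0, "ry": 0, "rz": 0, "fingers": 1},
    {"dx": 0, "dy": 0, "dz": 0, "rx": 0, "ry": 0, "rz": 0, "fingers": 1},
    {"dx": 0, "dy": 0, "dz": 0, "rx": 0, "ry": 0, "rz": 0, "fingers": 1},
    {"dx": 0, "dy": 0, "dz": 0, "rx": 0, "ry": 0, "rz": 0, "fingers": 1},
    {"dx": 0, "dy": 0, "dz": 0, "rx": 0, "ry": 0, "rz": 0, "fingers": 1}
  ]
}}

```text
clock: 3.7
tcp_pos: [0.437, 0.1917, 0.2102]
orientation: [0.0, -0.505, 0.863, -0.0]
wrist_force: [0.4, 0.3, 2.1]
finger_gap: 0.0127
```

Emit:
{"fn": "servo_tool", "kwargs": {
  "deltas": [
    {"dx": 0, "dy": 0, "dz": 10, "rx": 0, "ry": 0, "rz": 0, "fingers": 1},
    {"dx": 0, "dy": 0, "dz": 20, "rx": 0, "ry": 0, "rz": 0, "fingers": 1},
    {"dx": 0, "dy": 0, "dz": 20, "rx": 0, "ry": 0, "rz": 0, "fingers": 1},
    {"dx": 0, "dy": 0, "dz": 20, "rx": 0, "ry": 0, "rz": 0, "fingers": 1},
    {"dx": 0, "dy": 0, "dz": 20, "rx": 0, "ry": 0, "rz": 0, "fingers": 1},
    {"dx": 0, "dy": 0, "dz": 20, "rx": 0, "ry": 0, "rz": 0, "fingers": 1},
    {"dx": 0, "dy": 0, "dz": 18, "rx": 0, "ry": 0, "rz": 0, "fingers": 1},
    {"dx": 0, "dy": 0, "dz": 0, "rx": 0, "ry": 0, "rz": 0, "fingers": 1}
  ]
}}

```text
clock: 4.5
tcp_pos: [0.4378, 0.192, 0.3409]
orientation: [0.002, -0.505, 0.863, -0.001]
wrist_force: [0.0, -0.8, 0.4]
finger_gap: 0.0128
```

Run:
```python
from h import *
s=read_camera("side");t=read_camera("top")
a=cv2.resize(s["img"][185:305,180:330,::-1],None,fx=2.6,fy=2.6,interpolation=2)
b=cv2.resize(t["img"][205:325,150:300,::-1],None,fx=2.6,fy=2.6,interpolation=2)
cv2.imwrite("pics/g2.png",np.hstack([a,b]))
p=env.get_state()["tcp_pos"]
for z in (.13,.176,.27): print(z,(proj(s,[p[0],p[1],z])-[180,185])*2.6,(proj(t,[p[0],p[1],z])-[150,205])*2.6)
```

```text
0.13 [177.34055743 186.19531781] [156.30154982 130.36191104]
0.176 [175.33448075 146.91224189] [148.76994087 126.272388  ]
0.27 [171.01604682  62.34849131] [131.60133834 116.95015736]
```

View pics/g2.png

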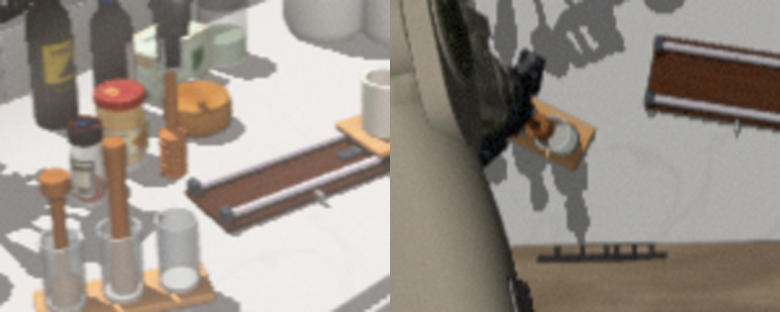

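Emit:
{"fn": "servo_tool", "kwargs": {
  "deltas": [
    {"dx": 3, "dy": -20, "dz": 0, "rx": 0, "ry": 0, "rz": 0, "fingers": 1},
    {"dx": 5, "dy": -40, "dz": 0, "rx": 0, "ry": 0, "rz": 0, "fingers": 1},
    {"dx": 5, "dy": -40, "dz": 0, "rx": 0, "ry": 0, "rz": 0, "fingers": 1},
    {"dx": 5, "dy": -40, "dz": 0, "rx": 0, "ry": 0, "rz": 0, "fingers": 1},
    {"dx": 5, "dy": -40, "dz": 0, "rx": 0, "ry": 0, "rz": 0, "fingers": 1},
    {"dx": 5, "dy": -40, "dz": 0, "rx": 0, "ry": 0, "rz": 0, "fingers": 1},
    {"dx": 5, "dy": -40, "dz": 0, "rx": 0, "ry": 0, "rz": 0, "fingers": 1},
    {"dx": 3, "dy": -40, "dz": 0, "rx": 0, "ry": 0, "rz": 0, "fingers": 1}
  ]
}}

```text
clock: 5.4
tcp_pos: [0.4723, -0.1098, 0.3365]
orientation: [-0.001, -0.505, 0.863, 0.001]
wrist_force: [1.3, 0.5, -0.9]
finger_gap: 0.0128
```

Emit:
{"fn": "servo_tool", "kwargs": {
  "deltas": [
    {"dx": 3, "dy": -40, "dz": 0, "rx": 0, "ry": 0, "rz": 0, "fingers": 1},
    {"dx": 3, "dy": -30, "dz": 0, "rx": 0, "ry": 0, "rz": 0, "fingers": 1},
    {"dx": 0, "dy": 0, "dz": 0, "rx": 0, "ry": 0, "rz": 0, "fingers": 1},
    {"dx": 0, "dy": 0, "dz": 0, "rx": 0, "ry": 0, "rz": 0, "fingers": 1}
  ]
}}

```text
clock: 5.8
tcp_pos: [0.4782, -0.1786, 0.3364]
orientation: [-0.001, -0.504, 0.864, 0.001]
wrist_force: [-0.4, 0.6, -0.4]
finger_gap: 0.0129
```

Run:
```python
from h import *
s=read_camera("side");t=read_camera("top")
a=cv2.resize(s["img"][155:275,270:380,::-1],None,fx=3.5,fy=3.5,interpolation=2)
b=cv2.resize(t["img"][185:305,280:390,::-1],None,fx=3.5,fy=3.5,interpolation=2)
cv2.imwrite("pics/g3.png",np.hstack([a,b]))
p=env.get_state()["tcp_pos"];print(p)
for z in (.104,.147,.19): print(z,(proj(s,[p[0],p[1],z])-[270,155])*3.5,(proj(t,[p[0],p[1],z])-[280,185])*3.5)
```

```text
[ 0.47835813 -0.1773783   0.3371631 ]
0.104 [205.74784755 208.59169526] [165.67816029 195.52915946]
0.147 [207.34257014 166.131195  ] [169.61665578 188.8948797 ]
0.19 [208.97929227 122.55243016] [173.81695059 181.81960668]
```

View pics/g3.png

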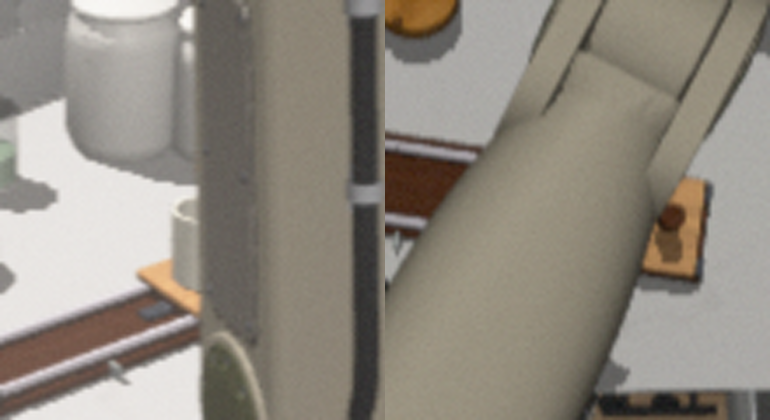

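The arm hides the pot from both cameras; the earlier view showed the head a few mm to +y of the tool axis, so I correct 2 mm and lower with the force watched.

Emit:
{"fn": "servo_tool", "kwargs": {
  "deltas": [
    {"dx": 0, "dy": -2, "dz": -15, "rx": 0, "ry": 0, "rz": 0, "fingers": 1},
    {"dx": 0, "dy": 0, "dz": -15, "rx": 0, "ry": 0, "rz": 0, "fingers": 1},
    {"dx": 0, "dy": 0, "dz": -10, "rx": 0, "ry": 0, "rz": 0, "fingers": 1},
    {"dx": 0, "dy": 0, "dz": -10, "rx": 0, "ry": 0, "rz": 0, "fingers": 1},
    {"dx": 0, "dy": 0, "dz": 0, "rx": 0, "ry": 0, "rz": 0, "fingers": 1}
  ]
}}

```text
clock: 6.4
tcp_pos: [0.4782, -0.1793, 0.2866]
orientation: [-0.001, -0.505, 0.863, 0.001]
wrist_force: [0.1, -0.2, -1.0]
finger_gap: 0.0127
```

Emit:
{"fn": "servo_tool", "kwargs": {
  "deltas": [
    {"dx": 0, "dy": 0, "dz": -10, "rx": 0, "ry": 0, "rz": 0, "fingers": 1},
    {"dx": 0, "dy": 0, "dz": -10, "rx": 0, "ry": 0, "rz": 0, "fingers": 1},
    {"dx": 0, "dy": 0, "dz": -10, "rx": 0, "ry": 0, "rz": 0, "fingers": 1},
    {"dx": 0, "dy": 0, "dz": -10, "rx": 0, "ry": 0, "rz": 0, "fingers": 1},
    {"dx": 0, "dy": 0, "dz": -6, "rx": 0, "ry": 0, "rz": 0, "fingers": 1},
    {"dx": 0, "dy": 0, "dz": 0, "rx": 0, "ry": 0, "rz": 0, "fingers": 1}
  ]
}}

```text
clock: 7.0
tcp_pos: [0.4782, -0.18, 0.2407]
orientation: [-0.001, -0.505, 0.863, 0.001]
wrist_force: [-0.5, -0.7, 0.0]
finger_gap: 0.013
```

Emit:
{"fn": "servo_tool", "kwargs": {
  "deltas": [
    {"dx": 0, "dy": 0, "dz": -3, "rx": 0, "ry": 0, "rz": 0, "fingers": 1},
    {"dx": 0, "dy": 0, "dz": -3, "rx": 0, "ry": 0, "rz": 0, "fingers": 1},
    {"dx": 0, "dy": 0, "dz": -2, "rx": 0, "ry": 0, "rz": 0, "fingers": 1},
    {"dx": 0, "dy": 0, "dz": 0, "rx": 0, "ry": 0, "rz": 0, "fingers": 1}
  ]
}}

```text
clock: 7.4
tcp_pos: [0.4787, -0.1802, 0.2338]
orientation: [-0.0, -0.505, 0.863, 0.0]
wrist_force: [1.0, 0.2, 0.3]
finger_gap: 0.0129
```

Emit:
{"fn": "servo_tool", "kwargs": {
  "deltas": [
    {"dx": 0, "dy": 0, "dz": -2, "rx": 0, "ry": 0, "rz": 0, "fingers": 1},
    {"dx": 0, "dy": 0, "dz": 0, "rx": 0, "ry": 0, "rz": 0, "fingers": 1}
  ]
}}

```text
clock: 7.6
tcp_pos: [0.4788, -0.1802, 0.2318]
orientation: [-0.0, -0.505, 0.863, 0.0]
wrist_force: [0.6, 0.1, -0.5]
finger_gap: 0.013
```

Emit:
{"fn": "servo_tool", "kwargs": {
  "deltas": [
    {"dx": 0, "dy": 0, "dz": -2, "rx": 0, "ry": 0, "rz": 0, "fingers": 1},
    {"dx": 0, "dy": 0, "dz": 0, "rx": 0, "ry": 0, "rz": 0, "fingers": 1}
  ]
}}

```text
clock: 7.8
tcp_pos: [0.4796, -0.1808, 0.231]
orientation: [0.001, -0.505, 0.863, -0.001]
wrist_force: [0.0, -0.5, 4.3]
finger_gap: 0.0124
```

Floor contact (4.3 N) at the expected height. Hold, release, rise.

Emit:
{"fn": "servo_tool", "kwargs": {
  "deltas": [
    {"dx": 0, "dy": 0, "dz": 0, "rx": 0, "ry": 0, "rz": 0, "fingers": 1},
    {"dx": 0, "dy": 0, "dz": 0, "rx": 0, "ry": 0, "rz": 0, "fingers": 1},
    {"dx": 0, "dy": 0, "dz": 0, "rx": 0, "ry": 0, "rz": 0, "fingers": -0.4},
    {"dx": 0, "dy": 0, "dz": 0, "rx": 0, "ry": 0, "rz": 0, "fingers": -1},
    {"dx": 0, "dy": 0, "dz": 0, "rx": 0, "ry": 0, "rz": 0, "fingers": -1},
    {"dx": 0, "dy": 0, "dz": 0, "rx": 0, "ry": 0, "rz": 0, "fingers": -1},
    {"dx": 0, "dy": 0, "dz": 0, "rx": 0, "ry": 0, "rz": 0, "fingers": -1},
    {"dx": 0, "dy": 0, "dz": 0, "rx": 0, "ry": 0, "rz": 0, "fingers": -1}
  ]
}}

```text
clock: 8.6
tcp_pos: [0.4788, -0.1802, 0.2298]
orientation: [-0.0, -0.505, 0.863, 0.0]
wrist_force: [0.0, -0.1, 0.2]
finger_gap: 0.0857
```

Emit:
{"fn": "servo_tool", "kwargs": {
  "deltas": [
    {"dx": 0, "dy": 0, "dz": 10, "rx": 0, "ry": 0, "rz": 0, "fingers": -1},
    {"dx": 0, "dy": 0, "dz": 15, "rx": 0, "ry": 0, "rz": 0, "fingers": -1},
    {"dx": 0, "dy": 0, "dz": 20, "rx": 0, "ry": 0, "rz": 0, "fingers": -1},
    {"dx": 0, "dy": 0, "dz": 25, "rx": 0, "ry": 0, "rz": 0, "fingers": -1},
    {"dx": 0, "dy": 0, "dz": 25, "rx": 0, "ry": 0, "rz": 0, "fingers": -1},
    {"dx": 0, "dy": 0, "dz": 0, "rx": 0, "ry": 0, "rz": 0, "fingers": -1}
  ]
}}

```text
clock: 9.2
tcp_pos: [0.4801, -0.181, 0.3293]
orientation: [0.002, -0.505, 0.863, -0.003]
wrist_force: [1.1, 0.1, -0.2]
finger_gap: 0.0854
```

Emit:
{"fn": "servo_tool", "kwargs": {
  "deltas": [
    {"dx": -5, "dy": -28, "dz": 0, "rx": 0, "ry": 0, "rz": 0.09, "fingers": -1},
    {"dx": -5, "dy": -28, "dz": 0, "rx": 0, "ry": 0, "rz": 0.09, "fingers": -1},
    {"dx": -4, "dy": -28, "dz": 0, "rx": 0, "ry": 0, "rz": 0.09, "fingers": -1},
    {"dx": -4, "dy": -27, "dz": 0, "rx": 0, "ry": 0, "rz": 0.08, "fingers": -1},
    {"dx": 0, "dy": 0, "dz": 0, "rx": 0, "ry": 0, "rz": 0, "fingers": -1},
    {"dx": 0, "dy": 0, "dz": 0, "rx": 0, "ry": 0, "rz": 0, "fingers": -1}
  ]
}}

```text
clock: 9.8
tcp_pos: [0.4604, -0.2915, 0.3245]
orientation: [0.0, -0.646, 0.763, 0.001]
wrist_force: [0.8, 0.8, -0.3]
finger_gap: 0.0855
```

Run:
```python
from h import *
s=read_camera("side");t=read_camera("top")
a=cv2.resize(s["img"][165:275,270:380,::-1],None,fx=3.5,fy=3.5,interpolation=2)
b=cv2.resize(t["img"][185:295,280:390,::-1],None,fx=3.5,fy=3.5,interpolation=2)
cv2.imwrite("pics/g4.png",np.hstack([a,b]))
p=env.get_state()["tcp_pos"];print(p)
for q in ([.48,-.177,.104],[.461,-.2905,.069]): print((proj(s,q)-[270,165])*3.5,(proj(t,q)-[280,185])*3.5+[385,0])
```

```text
[ 0.46072287 -0.29053329  0.3247865 ]
[204.1078712  173.14146166] [550.19703936 193.74821871]
[296.533339  173.5551269] [670.10398689 216.88505473]
```

View pics/g4.png

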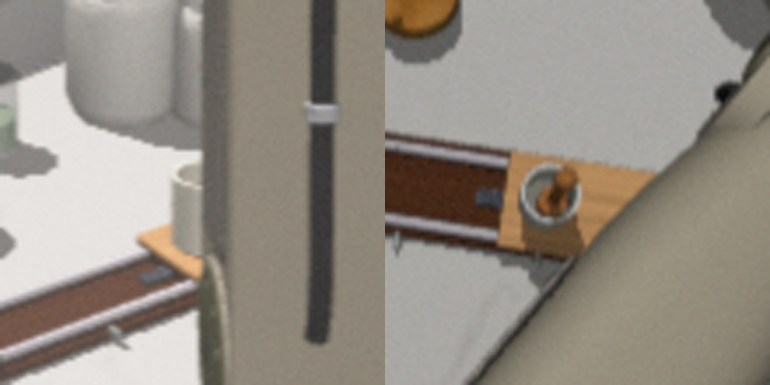

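The dipper stands in the pot leaning only slightly (ball at top-crop 567,178) and the pot has not moved. Down onto the knob.

Emit:
{"fn": "servo_tool", "kwargs": {
  "deltas": [
    {"dx": 0, "dy": 1, "dz": -40, "rx": 0, "ry": 0, "rz": 0, "fingers": -1},
    {"dx": 0, "dy": 0, "dz": -40, "rx": 0, "ry": 0, "rz": 0, "fingers": -1},
    {"dx": 0, "dy": 0, "dz": -40, "rx": 0, "ry": 0, "rz": 0, "fingers": -1},
    {"dx": 0, "dy": 0, "dz": -30, "rx": 0, "ry": 0, "rz": 0, "fingers": -1},
    {"dx": 0, "dy": 0, "dz": -25, "rx": 0, "ry": 0, "rz": 0, "fingers": -1},
    {"dx": 0, "dy": 0, "dz": -15, "rx": 0, "ry": 0, "rz": 0, "fingers": -1},
    {"dx": 0, "dy": 0, "dz": -10, "rx": 0, "ry": 0, "rz": 0, "fingers": -1},
    {"dx": 0, "dy": 0, "dz": 0, "rx": 0, "ry": 0, "rz": 0, "fingers": -1}
  ]
}}

```text
clock: 10.7
tcp_pos: [0.4604, -0.2889, 0.1239]
orientation: [-0.0, -0.648, 0.762, 0.001]
wrist_force: [-1.4, 0.1, 0.6]
finger_gap: 0.0857
```

Emit:
{"fn": "servo_tool", "kwargs": {
  "deltas": [
    {"dx": 0, "dy": 0, "dz": 0, "rx": 0, "ry": 0, "rz": 0, "fingers": 1},
    {"dx": 0, "dy": 0, "dz": 0, "rx": 0, "ry": 0, "rz": 0, "fingers": 1},
    {"dx": 0, "dy": 0, "dz": 0, "rx": 0, "ry": 0, "rz": 0, "fingers": 1},
    {"dx": 0, "dy": 0, "dz": 0, "rx": 0, "ry": 0, "rz": 0, "fingers": 1},
    {"dx": 0, "dy": 0, "dz": 0, "rx": 0, "ry": 0, "rz": 0, "fingers": 1}
  ],
  "newtons": 60
}}

```text
clock: 11.2
tcp_pos: [0.4635, -0.2915, 0.1264]
orientation: [0.002, -0.647, 0.762, -0.003]
wrist_force: [6.7, -0.3, 0.2]
finger_gap: 0.0231
```

Emit:
{"fn": "servo_tool", "kwargs": {
  "deltas": [
    {"dx": 3, "dy": 5, "dz": 0, "rx": 0, "ry": 0, "rz": 0, "fingers": 1},
    {"dx": 2, "dy": 12, "dz": 0, "rx": 0, "ry": 0, "rz": 0, "fingers": 1},
    {"dx": 2.5, "dy": 15, "dz": 0, "rx": 0, "ry": 0, "rz": 0, "fingers": 1},
    {"dx": 2.5, "dy": 15, "dz": 0, "rx": 0, "ry": 0, "rz": 0, "fingers": 1},
    {"dx": 2.5, "dy": 15, "dz": 0, "rx": 0, "ry": 0, "rz": 0, "fingers": 1},
    {"dx": 2.5, "dy": 15, "dz": 0, "rx": 0, "ry": 0, "rz": 0, "fingers": 1},
    {"dx": 2.5, "dy": 15, "dz": 0, "rx": 0, "ry": 0, "rz": 0, "fingers": 1},
    {"dx": 0, "dy": 0, "dz": 0, "rx": 0, "ry": 0, "rz": 0, "fingers": 1}
  ]
}}

```text
clock: 12.0
tcp_pos: [0.4803, -0.1969, 0.1263]
orientation: [0.002, -0.648, 0.762, -0.002]
wrist_force: [3.7, 0.9, 5.5]
finger_gap: 0.0235
```

Emit:
{"fn": "servo_tool", "kwargs": {
  "deltas": [
    {"dx": 2, "dy": 12, "dz": 0, "rx": 0, "ry": 0, "rz": 0, "fingers": 1},
    {"dx": 1, "dy": 6, "dz": 0, "rx": 0, "ry": 0, "rz": 0, "fingers": 1},
    {"dx": 0, "dy": 0, "dz": 0, "rx": 0, "ry": 0, "rz": 0, "fingers": 1}
  ]
}}

```text
clock: 12.3
tcp_pos: [0.4833, -0.1797, 0.1263]
orientation: [0.001, -0.648, 0.762, -0.002]
wrist_force: [3.9, 0.0, 5.0]
finger_gap: 0.0232
```

Emit:
{"fn": "servo_tool", "kwargs": {
  "deltas": [
    {"dx": 1, "dy": 6, "dz": 0, "rx": 0, "ry": 0, "rz": 0, "fingers": 1},
    {"dx": 0, "dy": 0, "dz": 0, "rx": 0, "ry": 0, "rz": 0, "fingers": 1}
  ]
}}

```text
clock: 12.5
tcp_pos: [0.4843, -0.174, 0.1263]
orientation: [0.001, -0.648, 0.762, -0.002]
wrist_force: [4.7, -0.2, 5.1]
finger_gap: 0.0235
```

Emit:
{"fn": "servo_tool", "kwargs": {
  "deltas": [
    {"dx": 0.7, "dy": 4, "dz": 0, "rx": 0, "ry": 0, "rz": 0, "fingers": 1},
    {"dx": 0, "dy": 0, "dz": 0, "rx": 0, "ry": 0, "rz": 0, "fingers": 1}
  ]
}}

```text
clock: 12.7
tcp_pos: [0.4849, -0.1708, 0.1263]
orientation: [0.001, -0.647, 0.762, -0.002]
wrist_force: [4.0, -2.9, 5.9]
finger_gap: 0.0235
```

Emit:
{"fn": "servo_tool", "kwargs": {
  "deltas": [
    {"dx": 0.7, "dy": 4, "dz": 0, "rx": 0, "ry": 0, "rz": 0, "fingers": 1},
    {"dx": 0, "dy": 0, "dz": 0, "rx": 0, "ry": 0, "rz": 0, "fingers": 1}
  ]
}}

```text
clock: 12.9
tcp_pos: [0.4852, -0.1694, 0.1264]
orientation: [-0.002, -0.647, 0.763, -0.004]
wrist_force: [1.3, -12.4, 4.7]
finger_gap: 0.0233
```

Emit:
{"fn": "servo_tool", "kwargs": {
  "deltas": [
    {"dx": 0.7, "dy": 4, "dz": 0, "rx": 0, "ry": 0, "rz": 0, "fingers": 1},
    {"dx": 0, "dy": 0, "dz": 0, "rx": 0, "ry": 0, "rz": 0, "fingers": 1}
  ]
}}

```text
clock: 13.1
tcp_pos: [0.4863, -0.1628, 0.1263]
orientation: [0.001, -0.647, 0.762, -0.002]
wrist_force: [5.6, 1.0, 6.7]
finger_gap: 0.0235
```

Emit:
{"fn": "servo_tool", "kwargs": {
  "deltas": [
    {"dx": 0.7, "dy": 4, "dz": 0, "rx": 0, "ry": 0, "rz": 0, "fingers": 1},
    {"dx": 0, "dy": 0, "dz": 0, "rx": 0, "ry": 0, "rz": 0, "fingers": 1}
  ]
}}

```text
clock: 13.3
tcp_pos: [0.4872, -0.1579, 0.1263]
orientation: [0.002, -0.647, 0.762, -0.001]
wrist_force: [6.3, 2.4, 7.5]
finger_gap: 0.0234
```

Emit:
{"fn": "servo_tool", "kwargs": {
  "deltas": [
    {"dx": 0.3, "dy": 2, "dz": 0, "rx": 0, "ry": 0, "rz": 0, "fingers": 1},
    {"dx": 0, "dy": 0, "dz": 0, "rx": 0, "ry": 0, "rz": 0, "fingers": 1}
  ]
}}

```text
clock: 13.5
tcp_pos: [0.4874, -0.1565, 0.1263]
orientation: [0.001, -0.647, 0.762, -0.002]
wrist_force: [4.5, -0.5, 6.7]
finger_gap: 0.0236
```

Emit:
{"fn": "servo_tool", "kwargs": {
  "deltas": [
    {"dx": 0.3, "dy": 2, "dz": 0, "rx": 0, "ry": 0, "rz": 0, "fingers": 1},
    {"dx": 0, "dy": 0, "dz": 0, "rx": 0, "ry": 0, "rz": 0, "fingers": 1}
  ]
}}

```text
clock: 13.7
tcp_pos: [0.4876, -0.1558, 0.1263]
orientation: [0.0, -0.647, 0.762, -0.003]
wrist_force: [3.2, -6.0, 4.8]
finger_gap: 0.0233
```

The force changes sign at y ≈ -0.157, the detent's centre. Ease back, let go, rise and back away.

Emit:
{"fn": "servo_tool", "kwargs": {
  "deltas": [
    {"dx": -0.3, "dy": -2, "dz": 0, "rx": 0, "ry": 0, "rz": 0, "fingers": 1},
    {"dx": 0, "dy": 0, "dz": 0, "rx": 0, "ry": 0, "rz": 0, "fingers": 1},
    {"dx": 0, "dy": 0, "dz": 0, "rx": 0, "ry": 0, "rz": 0, "fingers": 1},
    {"dx": 0, "dy": 0, "dz": 0, "rx": 0, "ry": 0, "rz": 0, "fingers": -1},
    {"dx": 0, "dy": 0, "dz": 0, "rx": 0, "ry": 0, "rz": 0, "fingers": -1},
    {"dx": 0, "dy": 0, "dz": 0, "rx": 0, "ry": 0, "rz": 0, "fingers": -1},
    {"dx": 0, "dy": 0, "dz": 0, "rx": 0, "ry": 0, "rz": 0, "fingers": -1},
    {"dx": 0, "dy": 0, "dz": 0, "rx": 0, "ry": 0, "rz": 0, "fingers": -1}
  ]
}}

```text
clock: 14.5
tcp_pos: [0.485, -0.156, 0.1246]
orientation: [-0.0, -0.647, 0.762, 0.001]
wrist_force: [0.6, 0.9, 0.2]
finger_gap: 0.0854
```

Emit:
{"fn": "servo_tool", "kwargs": {
  "deltas": [
    {"dx": 0, "dy": 0, "dz": 20, "rx": 0, "ry": 0, "rz": 0, "fingers": -1},
    {"dx": 0, "dy": 0, "dz": 30, "rx": 0, "ry": 0, "rz": 0, "fingers": -1},
    {"dx": 0, "dy": 0, "dz": 40, "rx": 0, "ry": 0, "rz": 0, "fingers": -1},
    {"dx": 0, "dy": 0, "dz": 40, "rx": 0, "ry": 0, "rz": 0, "fingers": -1},
    {"dx": 0, "dy": 0, "dz": 40, "rx": 0, "ry": 0, "rz": 0, "fingers": -1},
    {"dx": 0, "dy": 0, "dz": 40, "rx": 0, "ry": 0, "rz": 0, "fingers": -1},
    {"dx": 0, "dy": -20, "dz": 0, "rx": 0, "ry": 0, "rz": 0, "fingers": -1},
    {"dx": 0, "dy": -40, "dz": 0, "rx": 0, "ry": 0, "rz": 0, "fingers": -1}
  ]
}}

```text
clock: 15.3
tcp_pos: [0.486, -0.2152, 0.3372]
orientation: [0.001, -0.649, 0.761, -0.001]
wrist_force: [1.4, -0.3, -0.7]
finger_gap: 0.0856
```

Emit:
{"fn": "servo_tool", "kwargs": {
  "deltas": [
    {"dx": 0, "dy": -40, "dz": 0, "rx": 0, "ry": 0, "rz": 0, "fingers": -1},
    {"dx": -10, "dy": -40, "dz": 0, "rx": 0, "ry": 0, "rz": 0, "fingers": -1},
    {"dx": -10, "dy": -40, "dz": 0, "rx": 0, "ry": 0, "rz": 0, "fingers": -1},
    {"dx": -10, "dy": -40, "dz": 0, "rx": 0, "ry": 0, "rz": 0, "fingers": -1},
    {"dx": -10, "dy": -30, "dz": 0, "rx": 0, "ry": 0, "rz": 0, "fingers": -1},
    {"dx": 0, "dy": 0, "dz": 0, "rx": 0, "ry": 0, "rz": 0, "fingers": -1},
    {"dx": 0, "dy": 0, "dz": 0, "rx": 0, "ry": 0, "rz": 0, "fingers": -1}
  ]
}}

```text
clock: 16.0
tcp_pos: [0.4449, -0.4067, 0.3343]
orientation: [0.0, -0.647, 0.763, 0.001]
wrist_force: [-0.4, 0.1, -0.7]
finger_gap: 0.0853
```

Run:
```python
from h import *
s=read_camera("side");t=read_camera("top")
a=cv2.resize(s["img"][190:320,185:335,::-1],None,fx=2.6,fy=2.6,interpolation=2)
b=cv2.resize(t["img"][160:290,190:340,::-1],None,fx=2.6,fy=2.6,interpolation=2)
cv2.imwrite("pics/f.png",np.vstack([np.hstack([a,b])]))
print(env.get_state()["tcp_pos"])
```

```text
[ 0.44554726 -0.4054009   0.33480909]
```

View pics/f.png

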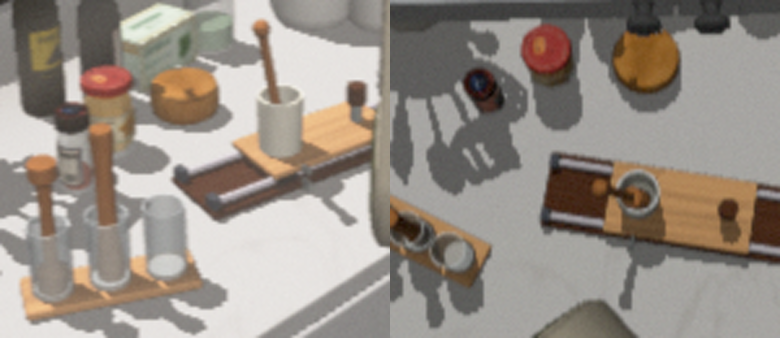

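The final view shows the pointer over the mark (side crop 305,175), the dipper leaning modestly in the pot, and the stand and bystanders in place. One quick numeric check, then hand in.

Run:
```python
from h import *
s=read_camera("side");t=read_camera("top")
S=lambda x,y:(185+x/2.6,190+y/2.6); T=lambda x,y:(190+(x-390)/2.6,160+y/2.6)
pot,e=tri(s,S(280,98),t,T(635,193)); kn,e2=tri(s,S(357,94),t,T(729,209)); ball,e3=tri(s,S(261,27),t,T(600,187))
print(pot,e,kn,e2,ball,e3)
print("travel",np.linalg.norm((pot-[.4804,-.1764,.1041])[:2]),np.linalg.norm((kn-[.4618,-.2915,.0678])[:2]))
b=ball-pot+[0,0,.067]; print("tilt<=",np.arctan2(np.hypot(b[0],b[1])+.009,b[2]))
print(env.get_state()["wrist_force"]); job.hand_in()
```

```text
[ 0.50322466 -0.04006782  0.10012701] 0.0006766819933383035 [ 0.48594466 -0.15749145  0.0666643 ] 0.001295250169591821 [ 0.49444622 -0.00194974  0.2083661 ] 0.001091095766289198
travel 0.13822962517729906 0.1361662793657415
tilt<= 0.26796875893389954
[ 0.5898918   0.06208736 -0.87448261]
the job is handed in; nothing more can be done
```

The dipper is in the honey pot and the carrier is in its detent, and I handed the job in at about 16 s of the 58 s allowed. `hand_in` gave no verdict.

- **Dipper:** I lifted it straight up out of its cup and lowered it head first into the pot. I let go only after feeling the floor (4.3 N). It now leans about 0.27 rad, under the 0.6 limit.
- **Carrier:** I slid it left by the knob. It met a 12 N hump and then pulled itself in, and the force changed sign at the detent's centre. I eased back to that point and released it there.
- **Travel check:** The last camera check put the travel at 138 mm from the pot and 136 mm from the knob, against a nominal 140 mm. That is just inside the 5 mm tolerance, and the error of reading pixels off the pictures is a few mm. The force reversal and the pointer standing over the mark in the picture both agree with it being in the detent.
- **Other things:** In the last view the stand, the muddler, the tamper and the bystanders in view looked undisturbed. The mug and the tin were outside that view, so I did not recheck them. The robot was clear of everything, with wrist force near zero.

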